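# Turn over a deburring tool in the V-block and spring it into the cradle

### The job

Take the yellow-handled tool out of the rack and lay it, steel end down, all the way home in the sloping V-block, and let go of it there. Take it up again across its side, hold it level, and load it into the sprung cradle with its yellow end against the fixed grey cheek and its steel end pressing the red sprung pad back, lying fully down in both brass saddles, and let go. Leave the other two tools in the rack and do not disturb the other things on the bench.

Things in the scene. Friction and masses are not known exactly. Their poses are not given: they have to be found in the camera images.
- yellow_tool: Cylindrical hand tool, 16 mm diameter, 150 mm long, about 0.12 kg: bare steel from 0 to 70 mm, black ferrule 70 to 82 mm, yellow handle 82 to 150 mm (thin black band at 140). Balance point about 56 mm from the steel end. Starts upright in one of the three rack holes, yellow end up. Origin: centre of the steel end face; z points along the tool to the yellow end.
- yellow_tool_head (a point): Centre of the tool's yellow end face, 150 mm from the steel end.
- rack: Fixed wooden block 180 x 60 x 55 mm high, origin at the centre of its underside. Three 19 mm wide, 50 mm deep holes (floor 5 mm above the table) in a row along its x axis, at x = -55, 0 and 55 mm, y = 0. The yellow, red and green tools stand in them in any order and reach 155 mm above the table; 100 mm of each is above the block.
- red_tool: Same tool with a red handle, upright in the rack; stays there. Origin: centre of its steel end, z upward along it.
- green_tool: Same tool with a green handle, upright in the rack; stays there. Origin: centre of its steel end, z upward along it.
- vblock: Fixed sloping V-block on a blue base 150 x 70 x 12 mm; origin: centre of the base's underside. Its 90 degree steel trough lies in the body's xz plane at 45 degrees, open side up, rising towards the body's -x. It reaches from 6 to 80 mm up the slope from a dark end stop, so 70 mm of a seated tool stands free. Trough 36 mm wide outside, rims 3 mm above the tool's axis.
- vblock_foot (a point): Where the centre of the tool's steel end face is when home in the V-block: on the trough's tool axis at the face of the end stop, 36 mm above the table. The stop's rim stands 12 mm above the tool axis, square to the slope. Axes as vblock.
- vblock_head (a point): Where the centre of the tool's yellow end face is when the tool is home in the V-block, 150 mm up the slope from vblock_foot, 142 mm above the table. Axes as vblock. Friction on the stop or the trough can keep a tool from settling; a push of 5 to 10 N sends it home.
- cradle: Fixed sprung cradle on a grey base 250 x 70 x 14 mm. Origin: on the table under the middle of the tool's place. The tool axis runs along the body's x, 65 mm above the table. Two brass V saddles, 36 mm wide, rims 3 mm above the tool axis, at x = -2 to 14 and 40 to 56 mm. Fixed grey cheek at the -x end (robot side), sprung red pad at the +x end.
- cheek_face (a point): Point on the fixed cheek's inner face on the tool axis, where the loaded tool's yellow end centre belongs; at x = -75, y = 0, z = 65 mm of cradle. The cheek is 12 mm thick, 44 mm wide, its top 69 mm above the table. Axes as cradle.
- pad_face (a point): Point on the red pad's face on the tool axis, 65 mm above the table; moves with the pad. With the pad free it is 142 mm from cheek_face, so the 150 mm tool holds it 8 mm back. The pad is 44 mm wide and reaches from 49 to 101 mm above the table; the grey post behind it is 50 mm wide, 94 mm high. Friction on it can hold the tool's end a few mm up; 10 to 15 N presses it down.
- cradle_mid (a point): Point on the saddles' tool axis, 75 mm from cheek_face; fixed. Axes as cradle.
- plunger (a joint): Travel of the sprung pad, 0 (free) to 0.018 m (stop), towards the cradle's +x; the spring takes 2 N to start and 0.35 N more per mm (8 N at the stop).
- cup0: Loose spun aluminium cup, 60 mm wide, 30 mm high, on the bench; bystander. Origin: centre of its underside.
- cup1: Another such cup; bystander.
- cup2: Another such cup; bystander.
- dividers: Loose steel dividers lying on the bench, 150 mm long, 52 mm wide at the points; bystander. Origin about the middle.
- file: Loose flat file with a wooden handle lying on the bench, 260 mm long; bystander. Origin about the middle.
Not all that is in view belongs to the job. Of the things that look like the vblock, take the one that is nearest to the robot's base at the start.

How it is judged:
On the way, in this order (a step that is already met when the one before it is completed fails the run):
1. the yellow tool lies home in the V-block, steel end at the stop, let go (distance between yellow_tool and vblock_foot below 0.006 m and distance between yellow_tool_head and vblock_head below 0.007 m and contact force between the fingers and yellow_tool below 0.1 N), for 0.2 s.
2. the fingers hold the tool level, clear of the V-block (contact force between the fingers and yellow_tool above 1 N and angle between yellow_tool's own z axis and vertical between 1.35 and 1.8 rad and contact force between yellow_tool and vblock below 0.1 N), for 0.1 s.
At the end, for the whole second after the job is handed in: the yellow tool rests in both cradle saddles, its yellow end centre within 4 mm of cheek_face, its steel end centre within 4 mm of pad_face, in line with the cradle within 0.035 rad, the pad held 5 to 11 mm back, at rest and let go (distance between yellow_tool_head and cheek_face below 0.004 m and distance between yellow_tool and pad_face below 0.004 m and angle between the z axis of yellow_tool and the x axis of cradle, either way round below 0.035 rad and value of joint plunger between 0.005 and 0.011 m and linear speed of yellow_tool below 0.02 m/s); the robot touches nothing.
It fails at once if the red or green tool is tipped or lifted out of the rack (distance of any of red_tool, green_tool from where it was at the start of the episode above 0.015 m or angle between any of red_tool, green_tool's own z axis and vertical above 0.3 rad).
It fails at once if a cup, the dividers or the file is pushed more than 20 mm (distance of any of cup0, cup1, cup2, dividers, file from where it was at the start of the episode above 0.02 m).
It also fails if it takes over 72 s, if anything falls off the work surface, if the arm or the gripper's body presses on something with over 40 N, if the wrist force passes 120 N, or if a joint passes its speed limit or range.

### The arm

A 7-joint arm with a two-finger parallel gripper is mounted at the origin on the work surface. World frame = base frame: x ahead of the robot, y to its left, z up, the work surface at z = 0. Lengths are in m, angles in rad, forces in N, time in s.
With the tool pointing down it reaches from about 0.425 to 0.875 m from the base axis. Payload 4.7 kg.
Tool frame: the origin (TCP) lies midway between the tips of the shut fingers; the grasp point (between the pads) lies 19 mm behind it; x points along the fingers, y is the direction in which the jaws open and shut, and the axes are right-handed (so a half turn about x gives the same grasp; the last joint's range is limited). The gripper opens to 87 mm and grips with 3 to 60 N. Pads are 19 mm wide; open, the fingers measure 117 mm over their backs; the gripper's body (75 mm by 190 mm) begins 51 mm behind the grasp point.
Start: joints at [-1.174, 0.321, -0.07, 1.45, 0.023, 1.371, -0.057], TCP at [0.243, 0.603, 0.223] pointing down, gripper open.
Joint ranges: [-2.86, 2.86], [-0.3, 2.09], [-1.38, 1.24], [0.06, 2.45], [-1.56, 4.7], [0.09, 2.05], [-2.69, 2.69]. Speed limits (rad/s): [2.57, 2.57, 3.14, 3.14, 3.14, 3.14, 3.14].

### API

Orientations are given as a unit quaternion [w, x, y, z].
In Python, from plant import * gives the robot as it stands.
- The arm moves only by the tool servo_tool, never from a script. Its argument "plan" is a list of rows, each a list of 5 numbers: the shift along the tool's x, y, z in mm, then the turn about the tool's x in rad, then the opening in per cent of the stroke, from 0 (shut) to 100 (fully open). A call has exactly 8 rows; each row is the pose to reach, as a shift and turn from the pose commanded when the call began, along the tool's axes at that moment; what a row does not reach only later rows make up. A row lasts 1/10 s, in which the tool goes at most 50 mm and 8.59 degrees, less where a joint would pass 70% of its speed; a pose out of reach is approached as far as the arm can. A call with a gripper value outside its range is refused whole. The fingers move at their own pace and stop on an object; the grip force is fixed at half the most. Time passes only in rows, so rows that repeat a pose let the fingers close, or fill a call up. It gives the time, the measured TCP pose, the force and the opening at its end, in the units of the state.
- observe(): the state, without advancing time (a new reading comes with each control period).
- snapshot(name): name is "scene" or "top" or "wrist"; returns the picture (384x512x3 uint8, red, green, blue); there is no depth.
- camera_params(name): a dict with "fx", "fy", "cx", "cy" (pixels), "distortion" ([k1, k2, p1, p2, k3] as OpenCV has them; the pictures are not rectified), "camera_from_world" (4x4, takes a point from world to camera coordinates); the wrist camera has in their place "mount" (4x4, takes a point from camera to tool coordinates, whose origin is the TCP and whose axes are the tool frame's). Camera axes: x right, y down, z forward; pixel columns grow to the right and rows downward; lengths in m; the calibration is good to about 2 mm. A picture is of the moment at which its call begins: read the wrist's pose just before it. camera_params takes no time and is no camera call.
- finish_job(): hands the job in, once; it reports no verdict.
Trained networks look in the newest picture that a camera, given by its name, has taken for a name from the list of things; names that differ only in an ending like _2 or _b are one class to them, and where a whole thing is asked for, a point or a joint stands for the part that bears it (a point fixed in the world has none). Each returns a list of dicts, best first, with "confidence" (0 to 1); they miss things now and then, are a little off and sometimes report something else, mostly with a low value. They report only what shows in the picture. A call takes as long as a camera call. They do not tell look-alikes from the thing itself.
- recognise(camera, thing): "point" ([row, column] in pixels, amid what is visible of it).
- landmark_of(camera, thing): "point" ([row, column] in pixels: a listed point, or the origin of a listed thing).
The state is a dict: "time_s": time; "joint_pos": joint angles; "dq": joint speeds; "joint_efforts": joint torques, N m; "ee_pos": TCP position; "eef_rot": TCP orientation; "contact_force": force on the tool from outside, world axes, zero at the start; "wrist_torque": the same for the moment, N m; "finger_gap": finger opening in m.
Only numpy, scipy, OpenCV 4.12 (cv2) and the standard library are available. Lean on these libraries where they do the work, as an engineer would, in place of code of your own. Each camera call takes 0.05 s, during which the arm holds its last target. There are 200 camera calls.

## Working session

There is one attempt and no reset: what is moved stays moved. The work goes in short steps, Python scripts to look and compute and a tool call to move; the robot and the scene stay as the last step left them, time stands still between calls to the robot, and variables do not carry over. Pictures are saved under pics/ and viewed, about 8 in all and at most 12, crops included, and the job is handed in when it is done.

Besides the shell and the picture viewer there is one more tool, called after "Call:" as name(argument=value, ...) on one line, values as JSON. servo_tool: Moves the arm, as the interface text tells. Its arguments: {"type":"object","properties":{"plan":{"type":"array"}},"required":["plan"]}

```bash
ls; mkdir -p pics; cat > h.py <<'E'
from plant import *
import numpy as np, cv2
from scipy.spatial.transform import Rotation as R
def cam(name,st=None):
    p=camera_params(name)
    K=np.array([[p["fx"],0,p["cx"]],[0,p["fy"],p["cy"]],[0,0,1.]]); d=np.array(p["distortion"],float)
    if name=="wrist":
        q=st["eef_rot"]; T=np.eye(4); T[:3,:3]=R.from_quat([q[1],q[2],q[3],q[0]]).as_matrix(); T[:3,3]=st["ee_pos"]
        W=np.linalg.inv(T@np.array(p["mount"]))
    else: W=np.array(p["camera_from_world"])
    return K,d,W
def atz(c,rc,z):
    K,d,W=c
    u=cv2.undistortPoints(np.array([[[rc[1],rc[0]]]],float),K,d)[0,0]
    M=np.linalg.inv(W); v=M[:3,:3]@[u[0],u[1],1]; o=M[:3,3]
    return o+v*(z-o[2])/v[2]
def proj(c,P):
    K,d,W=c
    return cv2.projectPoints(np.atleast_2d(np.array(P,float)),cv2.Rodrigues(W[:3,:3])[0],W[:3,3],K,d)[0][:,0,::-1]
def tri(cs,rcs):
    A=[]
    for (K,d,W),rc in zip(cs,rcs):
        u=cv2.undistortPoints(np.array([[[rc[1],rc[0]]]],float),K,d)[0,0]
        A+= [u[0]*W[2]-W[0], u[1]*W[2]-W[1]]
    X=np.linalg.svd(np.array(A))[2][-1]; return X[:3]/X[3]
def save(im,n): cv2.imwrite("pics/"+n,im[:,:,::-1])
E
cat > a.py <<'E'
from h import *
s=observe()
for k in s: print(k,np.round(s[k],4))
c={n:cam(n) for n in("scene","top")}
ims={n:snapshot(n) for n in c}
big=np.vstack([ims[n] for n in c]); 
for n in c: save(cv2.resize(ims[n],(800,600)),n+".png")
for n in c:
    M=np.linalg.inv(c[n][2]); print(n,np.round(M[:3,3],3),np.round(M[:3,2],2))
print(np.round(camera_params("wrist")["mount"],3), camera_params("wrist")["fx"])
for n in c:
  for t in ["yellow_tool","yellow_tool_head","vblock","vblock_foot","vblock_head","rack","cradle","cheek_face","pad_face","cradle_mid"]:
    print(n,t,[(np.round(x["point"]).astype(int).tolist(),round(x["confidence"],2)) for x in landmark_of(n,t)])
E
python3 a.py
```

```text
pics
time_s 0.0
joint_pos [-1.1739  0.3218 -0.0701  1.4517  0.0226  1.3708 -0.0569]
dq [ 0.0022 -0.0021  0.0003  0.0001 -0.     -0.0007 -0.0003]
joint_efforts [-0.00000e+00 -4.91300e+01 -4.04000e-01 -3.12522e+01 -6.40000e-02
  4.40000e-02  2.00000e-04]
ee_pos [0.2426 0.6024 0.2215]
eef_rot [ 0.6941  0.1338  0.6943 -0.1352]
contact_force [-0.282  -0.3356  0.881 ]
wrist_torque [0.0353 0.0076 0.0073]
finger_gap 0.0871
scene [ 1.518 -0.3    1.417] [-0.58  0.19 -0.79]
top [0.478 0.002 1.453] [ 0.06  0.   -1.  ]
[[ 0.001 -0.272  0.962 -0.163]
 [ 1.     0.001 -0.001  0.001]
 [-0.001  0.962  0.272 -0.073]
 [ 0.     0.     0.     1.   ]] 324.8074007914605
scene yellow_tool [([220, 165], 0.44)]
scene yellow_tool_head [([200, 163], 0.62)]
scene vblock [([214, 362], 0.9), ([202, 249], 0.66)]
scene vblock_foot [([192, 262], 0.97), ([202, 379], 0.58)]
scene vblock_head [([192, 357], 0.93)]
scene rack [([226, 168], 0.97), ([247, 267], 0.59)]
scene cradle [([165, 318], 0.61)]
scene cheek_face [([138, 312], 0.98), ([166, 328], 0.55)]
scene pad_face [([167, 328], 0.61)]
scene cradle_mid [([153, 320], 0.87)]
top yellow_tool [([208, 342], 0.41)]
top yellow_tool_head [([204, 352], 0.51)]
top vblock [([154, 162], 0.86), ([208, 262], 0.61)]
top vblock_foot [([149, 148], 0.84), ([142, 217], 0.31)]
top vblock_head [([146, 169], 0.86), ([203, 280], 0.75), ([218, 417], 0.52)]
top rack [([208, 341], 0.96), ([205, 175], 0.61)]
top cradle [([223, 176], 0.7), ([154, 263], 0.36)]
top cheek_face [([248, 174], 0.78)]
top pad_face [([203, 172], 0.54)]
top cradle_mid [([227, 174], 0.77)]
```

View pics/scene.png

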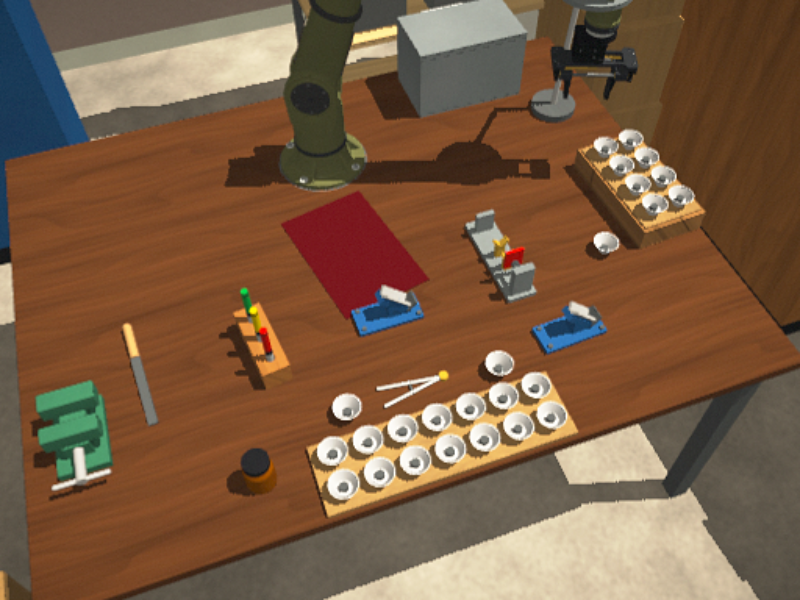

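View pics/top.png

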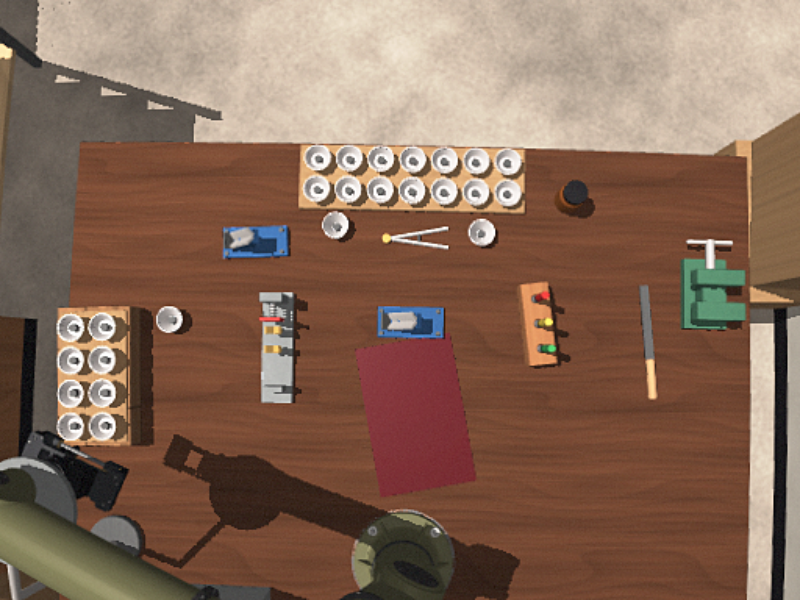

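The top view (800x600 scale) shows the near V-block at (411,322), a look-alike at (255,242), the rack at (538,324) with red (541,297), yellow (547,322) and green (548,350) heads, and the cradle at (278,347). The confusable items are:
- **V-blocks:** the near one at (411,322) against the far one at (255,242). I choose the near one.
- **Tools:** yellow sits between red and green. I choose the middle hole.

Next I compute positions and make one close crop.

```bash
cat > b.py <<'E'
from h import *
c={n:cam(n) for n in("scene","top")}
S,T=c["scene"],c["top"]
def lm(n,t): return [x["point"] for x in landmark_of(n,t)]
ims={n:snapshot(n) for n in c}
print("yhead tri",np.round(tri([S,T],[[200,163],[204,352]]),3),"atz",np.round(atz(T,[204,352],.155),3),np.round(atz(S,[200,163],.155),3))
for t in ["red_tool","green_tool","yellow_tool"]:
  print(t,[(np.round(x["point"]),round(x["confidence"],2),np.round(atz(T,x["point"],.1),3)) for x in recognise("top",t)][:2])
print("rack",np.round(atz(T,[208,341],0.0),3),np.round(atz(S,[226,168],0.0),3))
print("vb", np.round(atz(T,[208,262],0.0),3),np.round(atz(S,[202,249],0),3))
print("foot",np.round(atz(S,[192,262],.036),3),"head",np.round(atz(T,[203,280],.142),3))
for n,p in(("top",[248,174]),("scene",[138,312])): print("cheek",np.round(atz(c[n],p,.065),3))
for n,p in(("top",[203,172]),("scene",[167,328])): print("pad",np.round(atz(c[n],p,.065),3))
for n,p in(("top",[227,174]),("scene",[153,320])): print("mid",np.round(atz(c[n],p,.065),3))
for n,p in(("top",[154,162]),("scene",[214,362])): print("far vb",np.round(atz(c[n],p,0),3))
a=cv2.resize(ims["scene"][165:225,215:295],(800,600),interpolation=cv2.INTER_CUBIC)[:, :]
b=cv2.resize(ims["top"][180:240,230:370],(800,343),interpolation=cv2.INTER_CUBIC)
a=cv2.resize(a,(340,255)); 
z=np.zeros((600,800,3),np.uint8); z[:343]=b; z[345:,:340]=a; save(z,"crop1.png")
E
python3 b.py
```

```text
yhead tri [ 0.547 -0.287  0.159] atz [ 0.546 -0.292  0.155] [ 0.546 -0.283  0.155]
red_tool [(array([188., 344.]), 0.45, array([ 0.603, -0.278,  0.1  ]))]
green_tool []
yellow_tool [(array([209., 350.]), 0.36, array([ 0.532, -0.297,  0.1  ]))]
rack [ 0.539 -0.288  0.   ] [ 0.54  -0.289  0.   ]
vb [ 0.533 -0.005  0.   ] [0.538 0.002 0.   ]
foot [0.538 0.051 0.036] head [ 0.545 -0.062  0.142]
cheek [0.387 0.291 0.065]
cheek [0.386 0.302 0.065]
pad [0.54  0.303 0.065]
pad [0.534 0.299 0.065]
mid [0.459 0.294 0.065]
mid [0.464 0.3   0.065]
far vb [0.72  0.361 0.   ]
far vb [0.718 0.351 0.   ]
```

View pics/crop1.png

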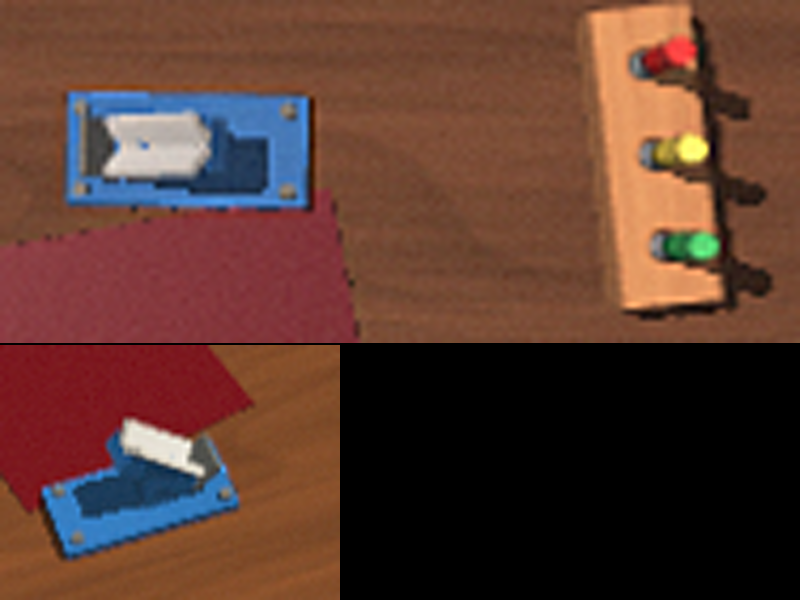

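The crop confirms the choice. The near V-block has its dark stop on the +y side (left) and its trough rises towards -y. Yellow is in the middle rack hole at crop (692,150). I'll head for the rack by a bulged route.

Call:
servo_tool(plan=[[0,-277,388,1.08,45],[0,-277,388,1.08,45],[0,-277,388,1.08,45],[0,-277,388,1.08,45],[0,-277,388,1.08,45],[0,-277,388,1.08,45],[0,-277,388,1.08,45],[0,-277,388,1.08,45]])

```text
time_s: 2.15
ee_pos: [0.4589, 0.264, 0.223]
eef_rot: [0.525, 0.474, 0.525, -0.473]
contact_force: [0.4, 0.6, 0.6]
finger_gap: 0.0405
```

Call:
servo_tool(plan=[[0,30,380,0,45],[0,30,380,0,45],[0,30,380,0,45],[0,30,380,0,45],[0,30,380,0,45],[0,30,380,0,45],[0,30,380,0,45],[0,30,380,0,45]])

```text
time_s: 2.95
ee_pos: [0.5287, -0.1135, 0.2232]
eef_rot: [0.526, 0.473, 0.525, -0.473]
contact_force: [1.1, -0.3, -1.2]
finger_gap: 0.0394
```

Call:
servo_tool(plan=[[0,0,100,0,45],[0,0,130,0,45],[0,0,130,0,45],[0,0,130,0,45],[0,0,130,0,45],[0,0,130,0,45],[0,0,130,0,45],[0,0,130,0,45]])

```text
time_s: 3.75
ee_pos: [0.5432, -0.2365, 0.2226]
eef_rot: [0.527, 0.472, 0.527, -0.471]
contact_force: [-0.3, -0.4, 0.2]
finger_gap: 0.039
```

```bash
cat > w.py <<'E'
import sys
from h import *
# usage: w.py picname thing:z ...   (tool-frame shifts from current measured pose)
def look(pic,things):
    st=observe(); c=cam("wrist",st); im=snapshot("wrist")
    q=st["eef_rot"]; Rm=R.from_quat([q[1],q[2],q[3],q[0]]).as_matrix(); p=np.array(st["ee_pos"])
    print("t",st["time_s"],"ee",np.round(p,4),"y",np.round(Rm[:,1],3),"z",np.round(Rm[:,2],3),"F",np.round(st["contact_force"],1),"gap",st["finger_gap"])
    big=cv2.resize(im,(800,600))
    for tz in things:
        t,z=tz.split(":")
        for r in landmark_of("wrist",t)[:3]:
            P=atz(c,r["point"],float(z))
            print(t,np.round(r["point"],1),round(r["confidence"],2),"world",np.round(P,4),"tool-shift mm",np.round(Rm.T@(P-p)*1000,1))
            cv2.circle(big,(int(r["point"][1]*800/512),int(r["point"][0]*600/384)),4,(255,0,255),1)
    if pic!="-": save(big,pic)
    return st,c,im
if __name__=="__main__": look(sys.argv[1],sys.argv[2:])
E
python3 w.py w1.png yellow_tool_head:.155 yellow_tool:.005 rack:0
```

```text
t 3.75 ee [ 0.5432 -0.2365  0.2226] y [0.994 0.11  0.   ] z [ 0.11  -0.994 -0.001] F [-0.3 -0.4  0.2] gap 0.03895950794523309
yellow_tool_head [266.7 240.1] 0.66 world [ 0.5405 -0.2861  0.155 ] tool-shift mm [67.6 -8.1 49.1]
yellow_tool [206.7 242.9] 0.85 world [ 0.5385 -0.2846  0.005 ] tool-shift mm [217.6 -10.1  47.5]
```

View pics/w1.png

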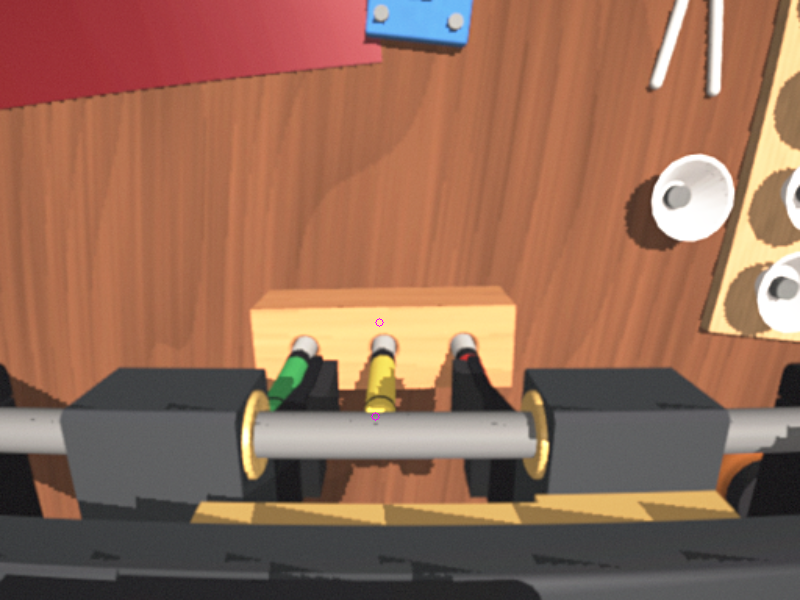

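The view shows the three tools in a row. The yellow handle spans (384,345) to (378,410), its head is just behind the gripper rod, and the jaws are square to the rack. The tool is 9 mm towards -y and 48 mm towards +z in the tool frame, which agrees with the top camera to about 5 mm.

Call:
servo_tool(plan=[[0,-9,48,0,45],[0,-9,48,0,45],[0,-9,48,0,45],[40,-9,48,0,45],[70,-9,48,0,45],[100,-9,48,0,45],[124,-9,48,0,45],[124,-9,48,0,45]])

```text
time_s: 4.75
ee_pos: [0.5371, -0.2838, 0.095]
eef_rot: [0.524, 0.471, 0.529, -0.472]
contact_force: [-0.4, 0.9, 0.3]
finger_gap: 0.0395
```

```bash
python3 w.py w2.png yellow_tool_head:.155 yellow_tool:.005
```

```text
t 4.75 ee [ 0.5371 -0.2838  0.095 ] y [ 0.994  0.109 -0.006] z [ 0.109 -0.994 -0.004] F [-0.4  0.9  0.3] gap 0.039481825347298244
yellow_tool_head [318.8 263.3] 0.93 world [ 0.5433 -0.2857  0.155 ] tool-shift mm [-60.1   5.5   2.2]
yellow_tool [205.4 258. ] 0.89 world [ 0.5432 -0.2883  0.005 ] tool-shift mm [89.9  6.1  5.4]
```

View pics/w2.png

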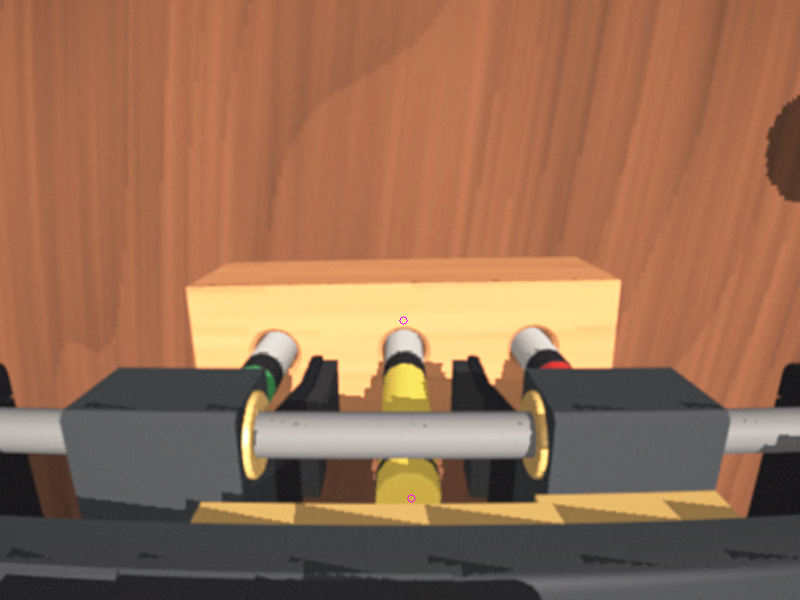

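The yellow tool stands between the fingers (385-440, 330-500). It is about 5 mm off in y and 3 mm in z. I'll centre on it, close, and lift.

Call:
servo_tool(plan=[[-2,5,3,0,45],[-2,5,3,0,45],[-2,5,3,0,0],[-2,5,3,0,0],[-2,5,3,0,0],[-2,5,3,0,0],[-2,5,3,0,0],[-2,5,3,0,0]])

```text
time_s: 5.7
ee_pos: [0.5434, -0.2894, 0.1005]
eef_rot: [0.526, 0.472, 0.527, -0.473]
contact_force: [-3.4, 0.3, 1.8]
finger_gap: 0.0149
```

Call:
servo_tool(plan=[[-30,0,0,0,0],[-65,0,0,0,0],[-100,0,0,0,0],[-130,0,0,0,0],[-130,0,0,0,0],[-130,0,0,0,0],[-130,0,0,0,0],[-130,0,0,0,0]])

```text
time_s: 6.5
ee_pos: [0.5437, -0.2885, 0.2287]
eef_rot: [0.525, 0.472, 0.527, -0.473]
contact_force: [0.0, -0.4, -1.4]
finger_gap: 0.0155
```

```bash
python3 w.py - yellow_tool_head:.274 yellow_tool:.124
```

```text
t 6.5 ee [ 0.5437 -0.2885  0.2287] y [ 0.994  0.108 -0.002] z [ 0.108 -0.994 -0.001] F [ 0.  -0.4 -1.4] gap 0.015537762160545986
yellow_tool_head [297.3 254.1] 0.98 world [ 0.5463 -0.291   0.274 ] tool-shift mm [-45.3   2.2   2.7]
yellow_tool [191.6 249.8] 0.71 world [ 0.5425 -0.2862  0.124 ] tool-shift mm [104.7  -0.7  -2.2]
```

The grip is good: the gap is 15.5 mm, the weight is about 1.3 N, and I hold the tool at s≈114. Next I approach the V-block and look.

Call:
servo_tool(plan=[[-10,17,-50,0.11,0],[-10,17,-100,0.11,0],[-10,17,-150,0.11,0],[-10,17,-190,0.11,0],[-10,17,-190,0.11,0],[-10,17,-190,0.11,0],[-10,17,-190,0.11,0],[-10,17,-190,0.11,0]])

```text
time_s: 7.45
ee_pos: [0.5406, -0.1006, 0.2405]
eef_rot: [-0.499, -0.501, -0.498, 0.502]
contact_force: [0.0, 1.0, -1.8]
finger_gap: 0.0154
```

```bash
python3 w.py w3.png vblock_foot:.036 vblock_head:.142 vblock:0
```

```text
t 7.45 ee [ 0.5406 -0.1006  0.2405] y [ 1.    -0.005  0.   ] z [-0.005 -1.     0.001] F [ 0.   1.  -1.8] gap 0.015425044555556626
vblock_foot [ 26.7 252.2] 0.94 world [0.5427 0.0526 0.036 ] tool-shift mm [ 204.4    1.3 -153.3]
vblock_head [149.2 251.1] 0.78 world [ 0.5413 -0.0612  0.142 ] tool-shift mm [ 98.5   0.5 -39.4]
vblock [ 84.7 254.3] 0.59 world [ 0.5449 -0.0038  0.    ] tool-shift mm [240.5   3.8 -97. ]
vblock [ 29.  251.2] 0.36 world [0.5416 0.0578 0.    ] tool-shift mm [ 2.404e+02  1.000e-01 -1.585e+02]
```

View pics/w3.png

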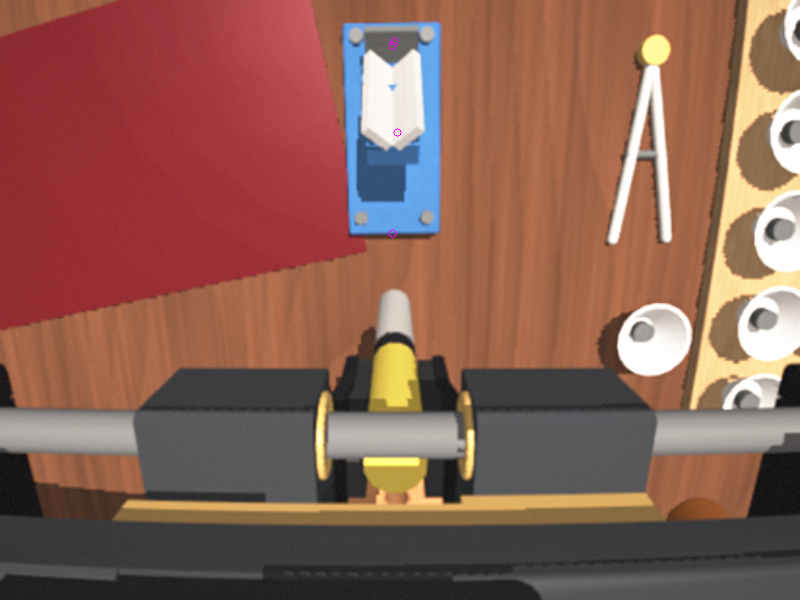

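The near V-block is straight ahead: stop at (392,43), trough (393,70-150), aligned with the held tool at column 393. Foot is about (0.542, 0.050), head about (0.541, -0.061). I move over the foot with the tool upright, then down.

Call:
servo_tool(plan=[[0,1,-50,0,0],[0,1,-100,0,0],[0,1,-145,0,0],[0,1,-145,0,0],[30,1,-145,0,0],[60,1,-145,0,0],[84,1,-145,0,0],[84,1,-145,0,0]])

```text
time_s: 8.45
ee_pos: [0.5394, 0.0457, 0.1532]
eef_rot: [-0.498, -0.498, -0.501, 0.503]
contact_force: [-0.9, -0.3, -2.8]
finger_gap: 0.0155
```

```bash
python3 w.py w4.png vblock_foot:.036 vblock_head:.142 yellow_tool:.061
```

```text
t 8.45 ee [0.5394 0.0457 0.1532] y [ 1.    -0.003 -0.007] z [-0.003 -1.     0.002] F [-0.9 -0.3 -2.8] gap 0.015505382055181292
vblock_foot [184.1 255.4] 0.71 world [0.5429 0.0514 0.036 ] tool-shift mm [117.1   4.2  -5.9]
yellow_tool [194.9 252. ] 0.68 world [0.54   0.0485 0.061 ] tool-shift mm [92.1  1.2 -3. ]
```

View pics/w4.png

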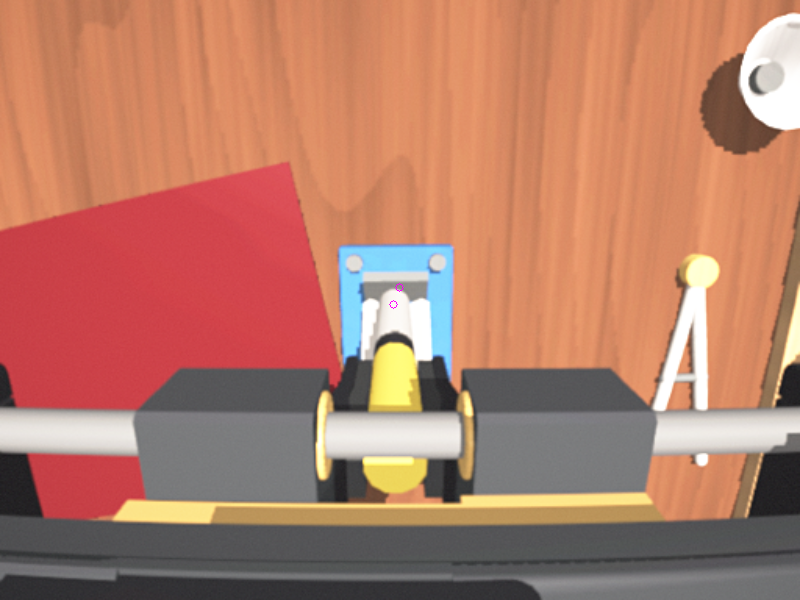

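The tool end (394,305) sits above the trough mouth (362-430), with the stop just ahead. I shift y +2, lower it and start the tilt.

Call:
servo_tool(plan=[[8,2,0,0,0],[16,2,0,0,0],[19,2,0,0,0],[20,2,7,0,0],[21,2,14,0,0],[22,2,21,0,0],[24,2,28,0,0],[24,2,28,0,0]])

```text
time_s: 9.45
ee_pos: [0.5432, 0.018, 0.1337]
eef_rot: [0.498, 0.501, 0.5, -0.501]
contact_force: [-4.6, 1.9, 8.2]
finger_gap: 0.0155
```

```bash
python3 w.py w5.png vblock_foot:.036 yellow_tool:.039 yellow_tool_head:.19
```

```text
t 9.45 ee [0.5432 0.018  0.1337] y [ 1.    -0.003 -0.002] z [-0.003 -1.    -0.002] F [-4.6  1.9  8.2] gap 0.015478348660647559
vblock_foot [ 16.7 497. ] 0.73 world [0.7318 0.1607 0.036 ] tool-shift mm [  97.6  188.3 -143.1]
vblock_foot [160.6 246.1] 0.7 world [0.5395 0.0485 0.036 ] tool-shift mm [ 97.7  -3.6 -30.3]
yellow_tool [164.1 249.8] 0.81 world [0.5426 0.0462 0.039 ] tool-shift mm [ 94.7  -0.6 -28. ]
yellow_tool_head [306.8 253.5] 0.85 world [0.5452 0.0185 0.19  ] tool-shift mm [-56.3   1.9  -0.6]
```

The tilt is working: the steel end stays put (28 mm offset) with 8 N contact. Continue along the arc.

Call:
servo_tool(plan=[[3,-1,7,0,0],[6,-1,14,0,0],[10,-1,21,0,0],[14,-1,27,0,0],[18,-1,33,0,0],[23,-1,38,0,0],[23,-1,38,0,0],[23,-1,38,0,0]])

```text
time_s: 10.45
ee_pos: [0.5437, -0.0235, 0.1113]
eef_rot: [-0.5, -0.501, -0.498, 0.501]
contact_force: [-1.4, -4.7, 7.3]
finger_gap: 0.0154
```

```bash
python3 w.py w6.png vblock_foot:.036 yellow_tool:.037 yellow_tool_head:.155
```

```text
t 10.45 ee [ 0.5437 -0.0235  0.1113] y [ 1.    -0.005  0.002] z [-0.005 -1.     0.003] F [-1.4 -4.7  7.3] gap 0.015388474295452176
vblock_foot [105.6 246.4] 0.57 world [0.5414 0.0499 0.036 ] tool-shift mm [ 75.   -2.8 -73.6]
yellow_tool [103.6 245.8] 0.97 world [0.541  0.0513 0.037 ] tool-shift mm [ 74.   -3.2 -75. ]
yellow_tool_head [318.8 251.9] 0.64 world [ 0.5448 -0.0377  0.155 ] tool-shift mm [-43.7   1.3  14.3]
```

Call:
servo_tool(plan=[[4,0,3,0,0],[8,0,6,0,0],[12,0,8,0,0],[12,0,8,0,0],[12,0,8,0,0],[12,0,8,0,0],[12,0,8,0,0],[12,0,8,0,0]])

```text
time_s: 11.45
ee_pos: [0.5451, -0.0354, 0.1012]
eef_rot: [-0.501, -0.501, -0.495, 0.502]
contact_force: [-2.4, -10.7, 16.0]
finger_gap: 0.015
```

```bash
python3 w.py w6.png vblock_foot:.036 yellow_tool:.037 yellow_tool_head:.142
```

```text
t 11.45 ee [ 0.5451 -0.0354  0.1012] y [ 1.    -0.007  0.006] z [-0.007 -1.     0.007] F [ -2.4 -10.7  16. ] gap 0.014963657271916614
vblock_foot [ 88.5 243. ] 0.78 world [0.5412 0.049  0.036 ] tool-shift mm [ 64.6  -4.8 -84.8]
yellow_tool [ 86.5 243.7] 0.66 world [0.5417 0.0502 0.037 ] tool-shift mm [ 63.5  -4.3 -86. ]
yellow_tool_head [319.5 253.8] 0.59 world [ 0.5469 -0.052   0.142 ] tool-shift mm [-40.7   2.1  16.9]
```

View pics/w6.png

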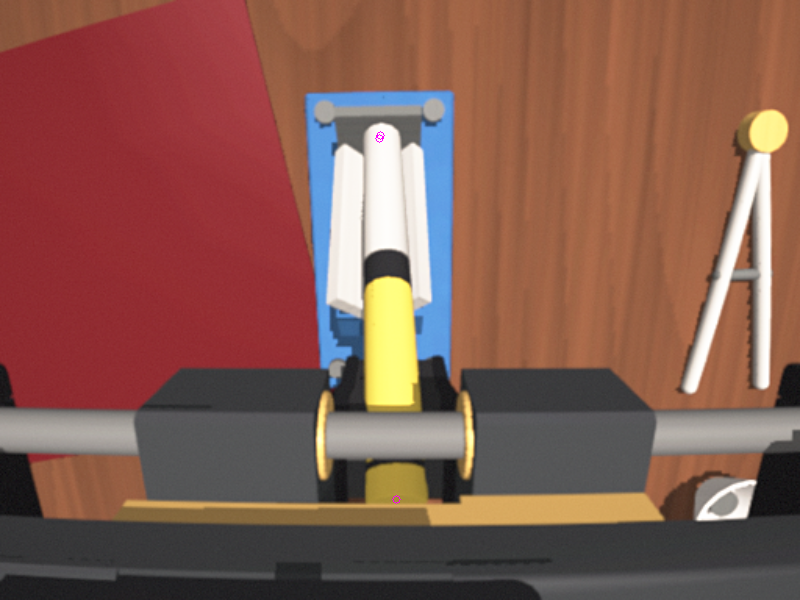

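The steel end is at the stop, at (381,135). The tool lies about 4 mm to the +x side at the trough's upper end (388 against centre 380). I shift y by -5, then open.

Call:
servo_tool(plan=[[0,-3,0,0,0],[0,-5,0,0,0],[0,-5,0,0,0],[0,-5,0,0,60],[0,-5,0,0,60],[0,-5,0,0,60],[0,-5,0,0,60],[0,-5,0,0,60]])

```text
time_s: 12.45
ee_pos: [0.5376, -0.027, 0.0972]
eef_rot: [-0.5, -0.5, -0.5, 0.501]
contact_force: [-0.2, 0.9, 0.0]
finger_gap: 0.0469
```

```bash
python3 w.py w7.png vblock_foot:.036 yellow_tool:.037 yellow_tool_head:.142
```

```text
t 12.45 ee [ 0.5376 -0.027   0.0972] y [ 1.    -0.001 -0.001] z [-0.001 -1.     0.   ] F [-0.2  0.9  0. ] gap 0.046865716984658044
vblock_foot [100.3 255.9] 0.73 world [0.5414 0.05   0.036 ] tool-shift mm [ 61.1   3.8 -77.1]
vblock_foot [168.5 256.6] 0.71 world [0.542  0.0039 0.036 ] tool-shift mm [ 61.1   4.5 -30.9]
yellow_tool [ 99.5 254.4] 0.84 world [0.5404 0.0505 0.037 ] tool-shift mm [ 60.1   2.8 -77.6]
```

View pics/w7.png

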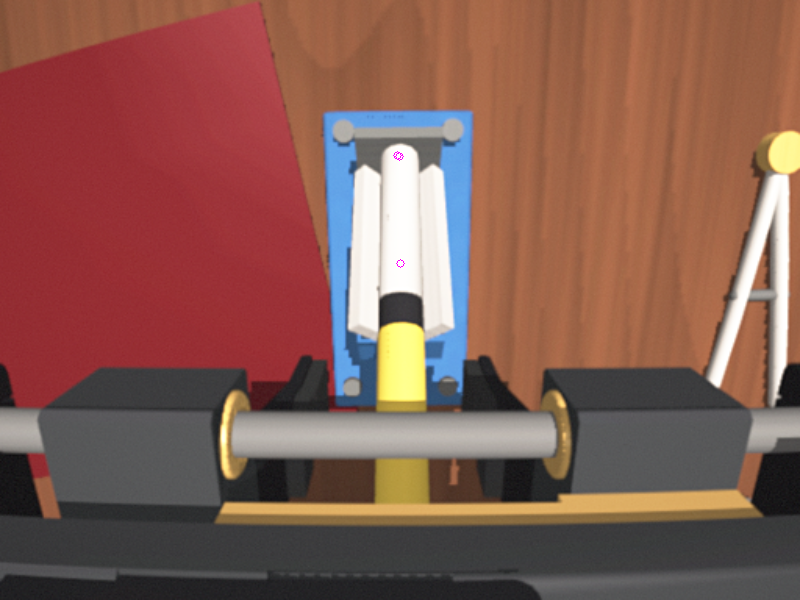

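The tool lies centred in the trough (400, 145-500) with its end at the stop, and foot and tool landmarks agree within 1 mm. Before release it was pressed along the slope with about 19 N. For certainty I grip once more, push about 4 mm down the slope, and let go.

Call:
servo_tool(plan=[[0,3,0,0,0],[0,3,0,0,0],[0,3,0,0,0],[0,3,0,0,0],[2,3,-2,0,0],[3,3,-3,0,0],[3,3,-3,0,0],[3,3,-3,0,0]])

```text
time_s: 13.45
ee_pos: [0.54, -0.0249, 0.0947]
eef_rot: [-0.499, -0.5, -0.5, 0.501]
contact_force: [-4.0, -1.4, 5.3]
finger_gap: 0.015
```

Call:
servo_tool(plan=[[0,0,0,0,50],[0,0,0,0,50],[0,0,0,0,50],[0,0,0,0,50],[0,0,0,0,50],[0,0,0,0,50],[0,0,0,0,50],[0,0,0,0,50]])

```text
time_s: 14.25
ee_pos: [0.5409, -0.0244, 0.0946]
eef_rot: [0.5, 0.501, 0.499, -0.5]
contact_force: [0.2, -0.0, -0.3]
finger_gap: 0.0436
```

```bash
python3 w.py w8.png vblock_foot:.036 yellow_tool:.037; python3 - <<'E'
from h import *
for n in("scene","top"):
    c=cam(n); snapshot(n)
    for t,z in(("yellow_tool",.036),("yellow_tool_head",.142)):
        print(n,t,[(np.round(x["point"],1),round(x["confidence"],2),np.round(atz(c,x["point"],z),3)) for x in landmark_of(n,t)][:2])
E
```

```text
t 14.25 ee [ 0.5409 -0.0244  0.0946] y [ 1.    -0.002  0.   ] z [-0.002 -1.    -0.   ] F [ 0.2 -0.  -0.3] gap 0.04362513034769649
vblock_foot [104.7 250.9] 0.76 world [0.5416 0.0498 0.036 ] tool-shift mm [ 58.6   0.5 -74.2]
yellow_tool [105.7 251.3] 0.98 world [0.5418 0.0492 0.037 ] tool-shift mm [ 57.6   0.8 -73.6]
scene yellow_tool [(array([245.2, 266.4]), 0.58, array([ 0.744, -0.009,  0.036]))]
scene yellow_tool_head [(array([192.3, 261.9]), 0.58, array([0.614, 0.023, 0.142])), (array([248.4, 265. ]), 0.54, array([ 0.812, -0.039,  0.142]))]
top yellow_tool [(array([204.7, 246.7]), 0.47, array([0.542, 0.048, 0.036]))]
top yellow_tool_head []
```

The tool is home: the foot landmark and the steel end agree within 1 mm, and the fingers have been off it for more than 0.5 s. Now I regrip at s≈109 and pivot it level over the trough's upper lip.

Call:
servo_tool(plan=[[0,0,0,0,0],[0,0,0,0,0],[0,0,0,0,0],[0,0,0,0,0],[4,0,4,0,0],[9,0,8,0,0],[13,0,11,0,0],[13,0,11,0,0]])

```text
time_s: 15.5
ee_pos: [0.5404, -0.0349, 0.0821]
eef_rot: [0.499, 0.501, 0.5, -0.5]
contact_force: [-3.7, 1.8, 7.1]
finger_gap: 0.015
```

Call:
servo_tool(plan=[[3,0,1,0,0],[6,0,2,0,0],[6,0,2,0,0],[6,0,2,0,0],[6,0,2,0,0],[6,0,2,0,0],[6,0,2,0,0],[6,0,2,0,0]])

```text
time_s: 16.3
ee_pos: [0.5405, -0.0375, 0.0765]
eef_rot: [0.499, 0.5, 0.5, -0.5]
contact_force: [-3.9, -0.4, 9.1]
finger_gap: 0.0147
```

```bash
cat > lv.py <<'E'
from h import *
import sys
from w import look
st,c,im=look(sys.argv[1],["yellow_tool:.09","yellow_tool_head:.09","yellow_tool:.14"])
save(im,"raw_"+sys.argv[1])
Sc=cam("scene"); Tc=cam("top"); si=snapshot("scene"); ti=snapshot("top")
save(si,"s_"+sys.argv[1]); save(ti,"t_"+sys.argv[1])
for n,cc in(("scene",Sc),("top",Tc)):
    for t in("yellow_tool","yellow_tool_head"):
        print(n,t,[(np.round(x["point"],1),round(x["confidence"],2)) for x in landmark_of(n,t)][:2])
q=st["eef_rot"];Rm=R.from_quat([q[1],q[2],q[3],q[0]]).as_matrix()
for el in (-10,0,10,30,45):   # predicted steel end pixel for tool elevation of steel end
    e=np.radians(el); L=.109
    P=np.array(st["ee_pos"])+Rm@np.array([-.019-L*np.sin(e),0,-L*np.cos(e)])
    print(el,"scene",np.round(proj(Sc,P)[0],1),"wrist",np.round(proj(c,P)[0],1),"top",np.round(proj(Tc,P)[0],1))
E
python3 lv.py l1.png
```

```text
t 16.3 ee [ 0.5405 -0.0375  0.0765] y [ 1.    -0.002 -0.001] z [-0.002 -1.    -0.001] F [-3.9 -0.4  9.1] gap 0.014656876880939152
yellow_tool [ 27.3 248.2] 0.58 world [0.5404 0.069  0.09  ] tool-shift mm [ -13.4   -0.4 -106.4]
yellow_tool [ 27.3 248.2] 0.58 world [0.541  0.0583 0.14  ] tool-shift mm [-63.4   0.2 -95.8]
scene yellow_tool [(array([180. , 269.4]), 0.55), (array([163.5, 385.9]), 0.32)]
scene yellow_tool_head [(array([191.9, 226. ]), 0.66)]
top yellow_tool [(array([219.1, 413.7]), 0.7), (array([206.6, 243.9]), 0.56)]
top yellow_tool_head [(array([153.4, 263.8]), 0.57)]
-10 scene [183.9 267.6] wrist [ 31.7 249.3] top [204.3 239.9]
0 scene [180.4 268.1] wrist [ 17.4 248.9] top [204.  239.2]
10 scene [177.  267.6] wrist [  8.7 248.4] top [203.8 239.4]
30 scene [171.3 264. ] wrist [ 24.2 246.9] top [203.3 242.9]
45 scene [168.3 259. ] wrist [ 91.6 245.3] top [203.1 248.1]
```

The projections agree with a tool within a few degrees of level (steel end 0 to 7° low), with 9 N at the lip. I lift off and turn towards the cradle, stopping beside it for a look.

Call:
servo_tool(plan=[[-25,0,0,0,0],[-60,0,0,0,0],[-95,0,0,0,0],[-125,-20,-25,0.15,0],[-140,-40,-60,0.3,0],[-140,-60,-100,0.45,0],[-140,-80,-140,0.6,0],[-140,-95,-175,0.75,0]])

```text
time_s: 17.6
ee_pos: [0.4494, 0.1302, 0.2155]
eef_rot: [0.316, 0.633, 0.316, -0.632]
contact_force: [0.3, 0.7, -1.5]
finger_gap: 0.0149
```

Call:
servo_tool(plan=[[0,-40,-18,0.15,0],[0,-83,-36,0.3,0],[0,-83,-36,0.45,0],[0,-83,-36,0.6,0],[0,-83,-36,0.75,0],[0,-83,-36,0.82,0],[0,-83,-36,0.82,0],[0,-83,-36,0.82,0]])

```text
time_s: 18.4
ee_pos: [0.4051, 0.2074, 0.2152]
eef_rot: [-0.04, -0.706, -0.041, 0.706]
contact_force: [0.7, -0.0, -1.4]
finger_gap: 0.015
```

```bash
python3 lv.py l2.png; python3 w.py c1.png cheek_face:.065 pad_face:.065 cradle_mid:.065 cradle:0
```

```text
t 18.4 ee [0.4051 0.2074 0.2152] y [ 0.114 -0.993 -0.   ] z [-0.993 -0.114  0.001] F [ 0.7 -0.  -1.4] gap 0.014956000394513523
yellow_tool [ 33.7 249.2] 0.9 world [0.5364 0.225  0.09  ] tool-shift mm [ 125.1   -2.4 -132.5]
yellow_tool [ 33.7 249.2] 0.9 world [0.5267 0.2235 0.14  ] tool-shift mm [  75.1   -2.1 -122.6]
scene yellow_tool [(array([137.1, 308.5]), 0.7), (array([236.1, 315.5]), 0.68)]
scene yellow_tool_head [(array([105.1, 287.5]), 0.47)]
top yellow_tool [(array([211.9, 191.6]), 0.61)]
top yellow_tool_head []
-10 scene [139.2 307.7] wrist [ 34.7 252.4] top [210.6 188.4]
0 scene [135.5 308.3] wrist [ 20.8 252.5] top [209.8 187.2]
10 scene [131.1 308.5] wrist [ 12.5 252.5] top [210.2 186.2]
30 scene [120.6 307.3] wrist [ 29.2 252.8] top [214.2 184.3]
45 scene [112.  305.1] wrist [ 97.5 253. ] top [220.2 183.3]
t 18.9 ee [0.4053 0.2077 0.2156] y [ 0.112 -0.994 -0.   ] z [-0.994 -0.112  0.   ] F [ 0.4 -0.7 -1.5] gap 0.014912943032742732
cheek_face [185.7 166. ] 0.69 world [0.3933 0.2929 0.065 ] tool-shift mm [150.6 -85.9   2.3]
pad_face [ 33.8 164.8] 0.86 world [0.5336 0.301  0.065 ] tool-shift mm [ 150.6  -78.3 -138. ]
cradle_mid [109.3 161.5] 0.61 world [0.467  0.3005 0.065 ] tool-shift mm [150.6 -85.3 -71.8]
cradle [108.6 179.9] 0.65 world [0.4672 0.2971 0.    ] tool-shift mm [215.6 -81.8 -71.6]
```

View pics/c1.png

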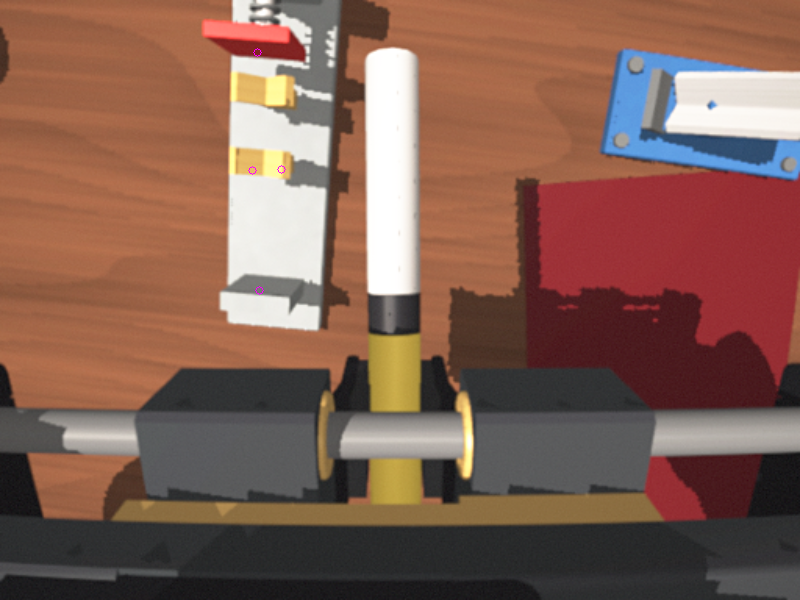

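The cradle is at left: cheek (260,290), near saddle (262,165), far saddle (262,90), red pad (255,45). The held tool runs from (393,50) to its ferrule at (393,295-332). I fit the tool's pitch and grip point, and the cradle's heading, from this picture.

```bash
cat > fit.py <<'E'
from h import *
from scipy.optimize import least_squares
st=observe(); c=cam("wrist",st)
q=st["eef_rot"];Rm=R.from_quat([q[1],q[2],q[3],q[0]]).as_matrix(); p=np.array(st["ee_pos"])
def pt(L,e,s,up=.008,y=0):
    a=np.array([np.sin(e),0,np.cos(e)])*-1  # dir to steel end for e>0 up
    n=np.array([-np.cos(e),0,np.sin(e)])
    return p+Rm@(np.array([-.019,y,0])+a*(L-s)+n*up)
obs=[(.082,213.1),(.070,188.2),(0,30.5)]
f=lambda v:[proj(c,pt(v[0]/1000,v[1]/100,s))[0,0]-r for s,r in obs]
for g in(-5,5):
    r=least_squares(f,[109,g]); print("L mm",r.x[0],"elev deg",np.degrees(r.x[1]/100),"res",r.fun)
# cradle base edges
def edges(c,im,r0,r1,c0,c1,lab):
    hsv=cv2.cvtColor(im,cv2.COLOR_RGB2HSV).astype(int)
    m=(hsv[...,1]<45)&(hsv[...,2]>120); M=np.zeros_like(m); M[r0:r1,c0:c1]=m[r0:r1,c0:c1]
    L,Rr=[],[]
    for r in range(r0,r1):
        k=np.flatnonzero(M[r])
        if len(k)>8: L.append([r,k[0]-.5]); Rr.append([r,k[-1]+.5])
    for nm,E in(("L",L),("R",Rr)):
        W=np.array([atz(c,e,.014)[:2] for e in E])
        ok=np.abs(W[:,1]-np.median(W[:,1]))<.012; W=W[ok]
        l=cv2.fitLine(W.astype(np.float32),cv2.DIST_HUBER,0,.001,.001).ravel(); 
        if l[0]<0:l[:2]*=-1
        print(lab,nm,"yaw deg",np.degrees(np.arctan2(l[1],l[0])).round(2),"y at x=.46",(l[3]+(.46-l[2])*l[1]/l[0]).round(4),"n",len(W),W[:,0].min().round(3),W[:,0].max().round(3))
wi=cv2.imread("pics/raw_l2.png")[:,:,::-1].copy(); ti=cv2.imread("pics/t_l2.png")[:,:,::-1].copy()
edges(c,wi,0,207,140,222,"wrist")
edges(cam("top"),ti,186,260,160,196,"top")
E
python3 fit.py
```

```text
L mm 108.37272935067182 elev deg -10.965397706915887 res [ 0.6278964  -0.63810019  0.01840379]
L mm 108.37272939640731 elev deg -10.96539809462371 res [ 0.62789613 -0.63810044  0.01840425]
wrist L yaw deg 0.9 y at x=.46 0.3314 n 151 0.352 0.573
wrist R yaw deg 0.91 y at x=.46 0.2616 n 157 0.359 0.58
top L yaw deg 4.43 y at x=.46 0.3267 n 24 0.457 0.599
top R yaw deg 1.8 y at x=.46 0.2422 n 17 0.438 0.505
```

The cradle's edges give a heading of 0.9° and a width of 69.8 mm (true 70), with its centreline at y≈0.2965. The tool is held at s≈108 with the steel end up to 11° low, so the saddles will finish the levelling. I go over the cradle, 8 mm short of the pad.

Call:
servo_tool(plan=[[0,-45,-11,0.05,0],[0,-86,-22,0.096,0],[0,-86,-22,0.096,0],[0,-86,-22,0.096,0],[35,-86,-22,0.096,0],[70,-86,-22,0.096,0],[70,-86,-22,0.096,0],[70,-86,-22,0.096,0]])

```text
time_s: 19.95
ee_pos: [0.4177, 0.2945, 0.146]
eef_rot: [-0.005, -0.707, -0.005, 0.707]
contact_force: [0.7, -0.5, -0.9]
finger_gap: 0.015
```

```bash
python3 lv.py l3.png; python3 w.py c2.png cheek_face:.065 pad_face:.065 cradle_mid:.065; python3 - <<'E'
exec(open("fit.py").read().split("obs=")[0])
exec("def edges"+open("fit.py").read().split("def edges")[1].split("wi=")[0])
wi=cv2.imread("pics/raw_l3.png")[:,:,::-1].copy()
edges(c,wi,0,200,150,360,"wrist")
E
```

```text
t 19.95 ee [0.4177 0.2945 0.146 ] y [ 0.015 -1.     0.   ] z [-1.    -0.015  0.001] F [ 0.7 -0.5 -0.9] gap 0.014966934946172421
yellow_tool [ 36.2 252.6] 0.58 world [0.535  0.2962 0.09  ] tool-shift mm [ 5.600e+01  1.000e-01 -1.174e+02]
yellow_tool [ 36.2 252.6] 0.58 world [0.5255 0.2962 0.14  ] tool-shift mm [   6.    -0.  -107.9]
scene yellow_tool [(array([146.7, 328.3]), 0.49), (array([190.5, 264.1]), 0.31)]
scene yellow_tool_head [(array([115.6, 312.2]), 0.62), (array([163.7, 314.3]), 0.31)]
top yellow_tool [(array([210.2, 168.6]), 0.4)]
top yellow_tool_head [(array([189.1, 337.4]), 0.53)]
-10 scene [150.1 328.5] wrist [ 34.7 252.7] top [206.6 168.7]
0 scene [146.7 329.3] wrist [ 20.8 252.8] top [205.8 167.4]
10 scene [142.6 329.7] wrist [ 12.5 253. ] top [206.1 166. ]
30 scene [132.5 329.1] wrist [ 29.1 253.3] top [209.8 163.2]
45 scene [124.2 327.6] wrist [ 97.4 253.7] top [215.4 161.3]
t 20.45 ee [0.4176 0.2957 0.146 ] y [ 0.016 -1.    -0.001] z [-1.    -0.016 -0.   ] F [ 0.7  0.2 -1.3] gap 0.014856751040382333
wrist L yaw deg 1.35 y at x=.46 0.3324 n 191 0.406 0.577
wrist R yaw deg 1.95 y at x=.46 0.2635 n 189 0.407 0.578
```

View pics/c2.png

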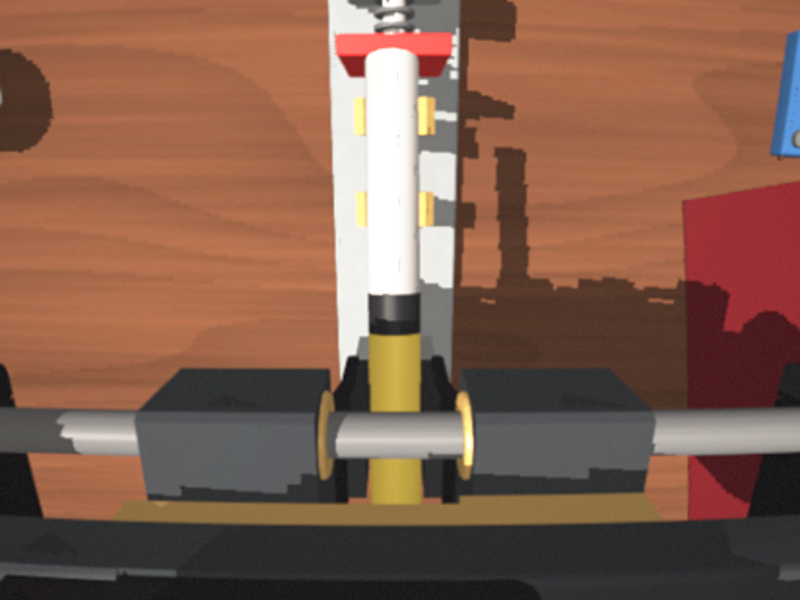

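Tool, saddles (395.5) and pad (395) line up in one column. The pad face is at rows 56-75, just ahead of the tool end, and the cheek edge is near row 338. A quick numeric check of those x positions, then down.

```bash
python3 - <<'E'
from h import *
st=observe(); c=cam("wrist",st)
print("pad",atz(c,[35.8,219],.101),atz(c,[48,222],.049),"cheek top edge",atz(c,[216,230],.069),atz(c,[216,276],.069))
print("saddles near far edge/near edge", [atz(c,[r*.64,230],.068)[0].round(4) for r in(97,134,192,226)])
im=cv2.imread("pics/c2.png"); 
for r in range(325,372,3): print(r,im[r,350].tolist(),im[r,362].tolist(),im[r,430].tolist())
E
```

```text
pad [0.53258322 0.31729819 0.101     ] [0.53394635 0.32015488 0.049     ] cheek top edge [0.4089661  0.31286966 0.069     ] [0.40956207 0.27701061 0.069     ]
saddles near far edge/near edge [np.float64(0.5218), np.float64(0.5059), np.float64(0.48), np.float64(0.4643)]
325 [235, 240, 240] [235, 239, 240] [117, 119, 122]
328 [234, 239, 241] [235, 239, 240] [117, 121, 121]
331 [235, 239, 241] [236, 240, 241] [120, 123, 124]
334 [235, 239, 240] [236, 240, 241] [115, 120, 120]
337 [235, 239, 240] [145, 150, 150] [107, 111, 111]
340 [234, 239, 240] [115, 119, 119] [101, 106, 105]
343 [234, 239, 240] [118, 121, 121] [101, 104, 103]
346 [235, 240, 241] [119, 123, 123] [103, 104, 105]
349 [235, 240, 241] [119, 121, 122] [100, 101, 104]
352 [238, 243, 243] [121, 124, 124] [103, 105, 106]
355 [169, 175, 178] [122, 125, 125] [104, 106, 108]
358 [28, 25, 28] [117, 121, 120] [89, 91, 91]
361 [26, 25, 26] [44, 44, 45] [40, 39, 41]
364 [23, 20, 22] [39, 39, 38] [36, 36, 36]
367 [30, 27, 27] [40, 38, 39] [36, 35, 35]
370 [30, 28, 30] [40, 39, 39] [39, 39, 40]
```

Call:
servo_tool(plan=[[15,0,0,0,0],[30,0,0,0,0],[44,0,0,0,0],[58,0,0,0,0],[65,0,0,0,0],[65,0,0,0,0],[65,0,0,0,0],[65,0,0,0,0]])

```text
time_s: 21.45
ee_pos: [0.418, 0.2961, 0.0813]
eef_rot: [0.005, 0.707, 0.006, -0.707]
contact_force: [0.1, 0.1, -0.8]
finger_gap: 0.0148
```

The marks agree: the saddles give mid x=0.466, the pad face is 0.533, and so the cheek is at 0.391. I push the pad back by moving 19 mm along +x, which leaves the yellow end about 4 mm past the cheek face.

Call:
servo_tool(plan=[[0,0,-5,0,0],[0,0,-9,0,0],[0,0,-13,0,0],[0,0,-16,0,0],[0,0,-19,0,0],[0,0,-19,0,0],[0,0,-19,0,0],[0,0,-19,0,0]])

```text
time_s: 22.25
ee_pos: [0.4353, 0.296, 0.0802]
eef_rot: [-0.006, -0.706, -0.006, 0.708]
contact_force: [-5.8, 0.3, -0.4]
finger_gap: 0.0153
```

```bash
python3 lv.py l4.png; python3 w.py c3.png pad_face:.065 cheek_face:.065 cradle_mid:.065
```

```text
t 22.25 ee [0.4353 0.296  0.0802] y [ 0.017 -1.     0.   ] z [-1.    -0.017  0.002] F [-5.8  0.3 -0.4] gap 0.015268608293024703
yellow_tool [ 34.6 248.4] 0.64 world [0.5408 0.2997 0.09  ] tool-shift mm [ -10.    -1.9 -105.5]
yellow_tool [ 34.6 248.4] 0.64 world [0.5312 0.299  0.14  ] tool-shift mm [-60.   -1.4 -95.7]
scene yellow_tool [(array([235.4, 317.9]), 0.53), (array([165.7, 325.5]), 0.43)]
scene yellow_tool_head [(array([129.9, 310.9]), 0.59)]
top yellow_tool [(array([206.7, 174.8]), 0.62), (array([151.2, 310.7]), 0.47)]
top yellow_tool_head []
-10 scene [166.2 329.1] wrist [ 34.7 252.7] top [202.2 172.7]
0 scene [163.  329.9] wrist [ 20.8 252.8] top [201.4 171.5]
10 scene [159.1 330.2] wrist [ 12.5 252.9] top [201.5 170.3]
30 scene [149.6 329.7] wrist [ 29.1 253.3] top [205.  167.8]
45 scene [141.5 328.2] wrist [ 97.4 253.7] top [210.1 166.1]
t 22.75 ee [0.4353 0.296  0.0802] y [ 0.017 -1.     0.   ] z [-1.    -0.017  0.002] F [-6.2  1.  -0.2] gap 0.015011596915585481
pad_face [ 40.3 247.9] 0.57 world [0.5428 0.3002 0.065 ] tool-shift mm [  15.    -2.4 -107.6]
```

The force of 6 N means the pad is about 11.4 mm back, so the yellow end is about 3 mm past the cheek. I lower it.

Call:
servo_tool(plan=[[5,0,-1,0,0],[10,0,-1,0,0],[15,0,-1,0,0],[19,0,-1,0,0],[23,0,-1,0,0],[26,0,-1,0,0],[26,0,-1,0,0],[26,0,-1,0,0]])

```text
time_s: 23.75
ee_pos: [0.4365, 0.2963, 0.0545]
eef_rot: [-0.006, -0.706, -0.006, 0.708]
contact_force: [-6.6, -0.1, 1.4]
finger_gap: 0.0147
```

Call:
servo_tool(plan=[[2,0,0,0,0],[4,0,0,0,0],[6,0,0,0,0],[8,0,0,0,0],[8,0,0,0,0],[8,0,0,0,0],[8,0,0,0,0],[8,0,0,0,0]])

```text
time_s: 24.55
ee_pos: [0.4365, 0.2964, 0.0465]
eef_rot: [-0.006, -0.707, -0.006, 0.708]
contact_force: [-6.5, 1.2, 1.1]
finger_gap: 0.0148
```

```bash
python3 lv.py l5.png; python3 - <<'E'
import cv2,numpy as np
a=cv2.resize(cv2.imread("pics/raw_l5.png"),(512,384)); 
s=cv2.resize(cv2.imread("pics/s_l5.png")[120:192,280:352],(400,400),interpolation=cv2.INTER_CUBIC)
b=cv2.resize(a[0:260,150:360],(400,495)); z=np.zeros((500,800,3),np.uint8); z[:495,:400]=b; z[:400,400:]=s; cv2.imwrite("pics/c5.png",z)
E
```

```text
t 24.55 ee [0.4365 0.2964 0.0465] y [ 0.017 -1.    -0.   ] z [-1.    -0.017  0.002] F [-6.5  1.2  1.1] gap 0.014842470837949356
yellow_tool [ 16.3 251.8] 0.57 world [0.5413 0.2986 0.09  ] tool-shift mm [ -43.6   -0.4 -104.7]
yellow_tool_head [330.  255.3] 0.8 world [0.4176 0.2949 0.09  ] tool-shift mm [-43.4   1.2  19. ]
yellow_tool [ 16.3 251.8] 0.57 world [0.5292 0.2983 0.14  ] tool-shift mm [-93.6  -0.4 -92.5]
scene yellow_tool [(array([163.6, 328.8]), 0.67)]
scene yellow_tool_head []
top yellow_tool [(array([202.1, 174.7]), 0.61)]
top yellow_tool_head [(array([152.9, 306.6]), 0.7)]
-10 scene [172.5 328.3] wrist [ 34.7 252.7] top [202.3 174.7]
0 scene [169.5 329.1] wrist [ 20.8 252.8] top [201.6 173.5]
10 scene [165.7 329.5] wrist [ 12.5 252.9] top [201.7 172.3]
30 scene [156.3 328.9] wrist [ 29.1 253.3] top [205.1 170. ]
45 scene [148.4 327.4] wrist [ 97.4 253.7] top [210.1 168.3]
```

View pics/c5.png

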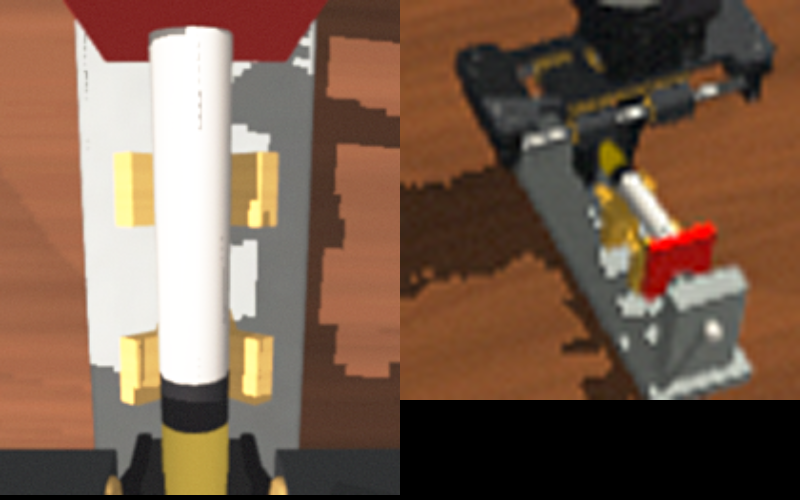

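The fingertip view shows the tool widening towards the pad, and the scene row (163.6) also says the steel end is about 10° up. Pad friction held the end while I lowered the grip. The saddles are straight below it. Letting go here could pop the tool out, so I use the same friction in reverse: raise the grip 38 mm so the steel end is low again.

Call:
servo_tool(plan=[[-6,0,0,0,0],[-12,0,0,0,0],[-18,0,0,0,0],[-24,0,0,0,0],[-30,0,0,0,0],[-36,0,0,0,0],[-39,0,0,0,0],[-39,0,0,0,0]])

```text
time_s: 25.85
ee_pos: [0.4367, 0.296, 0.0855]
eef_rot: [-0.006, -0.707, -0.006, 0.708]
contact_force: [-5.8, 0.2, -2.3]
finger_gap: 0.0145
```

```bash
cat > pitch.py <<'E'
# pitch from taper: tool width and ferrule/end rows in the wrist picture
from h import *
from scipy.optimize import least_squares
import sys
st=observe(); c=cam("wrist",st); im=snapshot("wrist")
q=st["eef_rot"];Rm=R.from_quat([q[1],q[2],q[3],q[0]]).as_matrix(); p=np.array(st["ee_pos"])
hsv=cv2.cvtColor(im,cv2.COLOR_RGB2HSV).astype(int)
col=hsv[:,246:258].mean(1)   # h,s,v along the tool's column
dark=np.flatnonzero(col[:,2]<75); dark=dark[(dark>150)&(dark<232)]
ye=np.flatnonzero((col[:,1]>120)&(col[:,2]>90)&(np.abs(col[:,0]-25)<8)); ye=ye[ye>150]
r70,r82=dark[0]-.5,ye[0]-.5
st_=np.flatnonzero((col[:,1]<40)&(col[:,2]>150)); st_=st_[st_<r70]; k=st_[-1]
while k-1 in st_ : k-=1
r0=k-.5
def pt(L,e,s,up=.008):
    a=np.array([-np.sin(e),0,-np.cos(e)]); n=np.array([-np.cos(e),0,np.sin(e)])
    return p+Rm@(np.array([-.019,0,0])+a*(L-s)+n*up)
obs=[(.082,r82),(.070,r70)]
f=lambda v:[(proj(c,pt(v[0]/1000,v[1]/100,s))[0,0]-r) for s,r in obs]
print("ee",np.round(p,4),"F",np.round(st["contact_force"],1),"rows",r0,r70,r82)
Sc=cam("scene"); snapshot("scene"); m=[x for x in landmark_of("scene","yellow_tool") if abs(x["point"][1]-328)<15]
print("scene",[np.round(x["point"],1) for x in m])
for L in(.106,.108,.110):
  print(L,[(e,np.round([proj(c,pt(L,np.radians(e),s))[0,0] for s in(0,.07,.082)],1).tolist(),proj(Sc,pt(L,np.radians(e),0,0))[0].round(1).tolist()) for e in(-15,-10,-5,0,5,10)])
save(im,"p_%s.png"%sys.argv[1])
E
python3 pitch.py a
```

```text
ee [0.4367 0.296  0.0855] F [-5.8  0.2 -2.3] rows 38.5 204.5 216.5
scene [array([162.9, 326.7])]
0.106 [(-15, [41.6, 191.3, 217.2], [166.1, 328.5]), (-10, [34.6, 193.2, 219.3], [164.8, 329.1]), (-5, [28.6, 195.7, 221.8], [163.3, 329.5]), (0, [24.0, 198.9, 224.7], [161.7, 329.8]), (5, [21.1, 202.8, 228.1], [159.9, 330.1]), (10, [20.5, 207.4, 231.8], [157.9, 330.2])]
0.108 [(-15, [37.5, 187.0, 212.9], [166.5, 328.8]), (-10, [30.0, 188.8, 215.0], [165.3, 329.3]), (-5, [23.5, 191.2, 217.5], [163.8, 329.7]), (0, [18.4, 194.5, 220.5], [162.1, 330.1]), (5, [15.1, 198.4, 224.0], [160.3, 330.3]), (10, [13.9, 203.2, 227.9], [158.2, 330.4])]
0.11 [(-15, [33.3, 182.7, 208.6], [167.0, 329.0]), (-10, [25.4, 184.4, 210.6], [165.7, 329.5]), (-5, [18.5, 186.8, 213.2], [164.2, 330.0]), (0, [12.8, 190.0, 216.2], [162.5, 330.3]), (5, [8.9, 194.0, 219.8], [160.6, 330.6]), (10, [7.2, 198.9, 223.9], [158.6, 330.7])]
```

The steel end is about 10° low again (wrist rows and the taper agree; the scene estimate carries the same bias as before). I back off the pad by 18 mm, go down 17 mm so the steel end sits near saddle height, then push in there.

Call:
servo_tool(plan=[[0,0,9,0,0],[0,0,18,0,0],[6,0,18,0,0],[12,0,18,0,0],[17,0,18,0,0],[17,0,18,0,0],[17,0,18,0,0],[17,0,18,0,0]])

```text
time_s: 26.8
ee_pos: [0.4198, 0.2957, 0.0687]
eef_rot: [0.006, 0.707, 0.006, -0.707]
contact_force: [0.8, -0.1, -1.7]
finger_gap: 0.015
```

```bash
python3 pitch.py b; python3 - <<'E'
import cv2
im=cv2.imread("pics/p_b.png"); 
for r in list(range(16,52,3)): print(r,im[r,252].tolist(),end=" ")
print()
for r in list(range(176,226,3)): print(r,im[r,252].tolist(),end=" ")
print()
for r in(60,80,110,140,170): print(r,"".join("%d "%v for v in im[r,222:284:2].mean(1)))
E
```

```text
ee [0.4198 0.2957 0.0687] F [ 0.8 -0.1 -1.7] rows 28.5 206.5 216.5
scene [array([161.5, 327.9])]
0.106 [(-15, [41.6, 191.3, 217.2], [165.7, 326.0]), (-10, [34.6, 193.2, 219.3], [164.4, 326.5]), (-5, [28.6, 195.7, 221.8], [163.0, 326.9]), (0, [24.0, 198.9, 224.7], [161.4, 327.2]), (5, [21.1, 202.8, 228.1], [159.5, 327.4]), (10, [20.5, 207.4, 231.8], [157.6, 327.5])]
0.108 [(-15, [37.5, 187.0, 212.9], [166.2, 326.2]), (-10, [30.0, 188.8, 215.0], [164.9, 326.7]), (-5, [23.5, 191.2, 217.5], [163.4, 327.1]), (0, [18.4, 194.5, 220.5], [161.8, 327.4]), (5, [15.1, 198.4, 224.0], [159.9, 327.7]), (10, [13.9, 203.2, 227.9], [157.9, 327.8])]
0.11 [(-15, [33.3, 182.7, 208.6], [166.6, 326.4]), (-10, [25.4, 184.4, 210.6], [165.4, 326.9]), (-5, [18.5, 186.8, 213.2], [163.9, 327.3]), (0, [12.8, 190.0, 216.2], [162.2, 327.7]), (5, [8.9, 194.0, 219.8], [160.3, 327.9]), (10, [7.2, 198.9, 223.9], [158.2, 328.0])]
16 [33, 35, 133] 19 [36, 37, 134] 22 [38, 39, 134] 25 [34, 38, 133] 28 [87, 92, 150] 31 [232, 237, 237] 34 [231, 236, 237] 37 [255, 255, 255] 40 [254, 255, 255] 43 [254, 255, 255] 46 [254, 255,
[... 296 characters left out ...]
 218 [68, 156, 184] 221 [79, 179, 210] 224 [79, 179, 211] 
60 195 178 178 178 179 178 204 252 253 254 254 255 255 255 255 254 254 252 251 245 231 205 169 129 123 138 221 222 223 222 196 
80 205 176 178 177 179 181 202 254 253 254 255 255 255 255 255 254 254 253 250 245 232 207 167 126 127 139 222 223 222 220 173 
110 238 237 237 237 238 236 232 251 254 254 255 255 255 255 255 254 254 253 250 244 231 204 162 185 236 233 233 232 232 235 141 
140 223 191 134 174 178 173 187 252 254 254 255 255 255 255 255 254 254 253 249 243 229 207 168 129 122 125 123 119 184 214 161 
170 238 238 238 237 238 237 235 249 254 255 255 255 255 255 255 254 254 253 249 243 228 203 162 172 239 237 236 236 237 237 238
```

The pitch is -8 to -10° with the steel end at about z 0.069, hanging free. I go down 3 mm more and push the pad back from here.

Call:
servo_tool(plan=[[3,0,0,0,0],[3,0,-4,0,0],[3,0,-8,0,0],[3,0,-12,0,0],[3,0,-16,0,0],[3,0,-19,0,0],[3,0,-19,0,0],[3,0,-19,0,0]])

```text
time_s: 27.75
ee_pos: [0.4373, 0.2959, 0.0651]
eef_rot: [-0.006, -0.706, -0.006, 0.708]
contact_force: [-6.5, 0.3, -0.1]
finger_gap: 0.0149
```

```bash
python3 pitch.py c|head -2;  python3 - <<'E'
import cv2
im=cv2.imread("pics/p_c.png"); 
print([r for r in range(10,60) if im[r,252].min()>150][:1],[r for r in range(150,225) if im[r,252].max()<180][:1],[r for r in range(195,235) if im[r,252,2]>120][:3])
E
```

```text
ee [0.4373 0.2959 0.0651] F [-6.5  0.3 -0.1] rows 36.5 207.5 217.5
scene [array([168.6, 325.6])]
[37] [192] [218, 219, 220]
```

Call:
servo_tool(plan=[[4,0,0,0,0],[7,0,0,0,0],[10,0,0,0,0],[13,0,0,0,0],[16,0,0,0,0],[18,0,0,0,0],[18,0,0,0,0],[18,0,0,0,0]])

```text
time_s: 28.7
ee_pos: [0.4374, 0.2964, 0.0478]
eef_rot: [-0.006, -0.706, -0.006, 0.708]
contact_force: [-7.3, 0.2, 2.2]
finger_gap: 0.015
```

```bash
python3 pitch.py d|head -2;  python3 - <<'E'
import cv2
im=cv2.imread("pics/p_d.png"); 
print([r for r in range(4,60) if im[r,252].min()>150][:1],[r for r in range(150,225) if im[r,252].max()<180][:1],[r for r in range(195,235) if im[r,252,2]>120][:3])
for r in(40,60,110,170): print(r,"".join("%d "%v for v in im[r,222:284].mean(1)))
E
```

```text
ee [0.4374 0.2964 0.0478] F [-7.3  0.2  2.2] rows 24.5 206.5 222.5
scene [array([169. , 327.2])]
[25] [198] [195, 196, 197]
40 232 235 232 234 234 234 233 232 234 235 232 203 202 244 253 253 253 253 254 254 254 254 254 254 255 255 255 255 255 255 255 255 255 255 255 254 254 253 252 251 249 245 240 227 208 179 163 149 141 175 223 234 236 234 197 131 113 116 115 116 116 117 
60 236 237 236 236 234 235 235 235 235 234 232 227 229 245 251 252 253 254 254 254 254 254 254 255 255 255 255 255 255 255 255 255 255 255 254 254 254 252 250 248 245 243 236 228 218 205 189 172 151 124 118 114 113 117 116 114 118 115 114 117 117 119 
110 177 178 179 178 176 177 176 177 178 175 176 177 207 244 254 254 254 254 254 254 254 255 255 255 255 255 255 255 255 255 255 255 255 254 254 253 252 250 248 246 242 239 230 222 209 193 178 154 133 122 129 190 222 223 222 221 222 222 222 221 221 222 
170 238 238 237 237 237 238 236 237 239 239 229 164 158 225 253 255 254 254 254 255 255 255 255 255 255 255 255 255 254 254 254 254 254 254 252 251 249 247 244 241 236 229 220 209 194 175 155 134 124 111 112 121 118 118 116 113 119 118 117 118 117 116
```

The pitch now reads about 0°, from the wrist rows and the scene row. I ease down 2 mm and open.

Call:
servo_tool(plan=[[1,0,0,0,0],[2,0,0,0,0],[2,0,0,0,0],[2,0,0,0,40],[2,0,0,0,40],[2,0,0,0,40],[2,0,0,0,40],[2,0,0,0,40]])

```text
time_s: 29.65
ee_pos: [0.439, 0.296, 0.0457]
eef_rot: [0.005, 0.707, 0.006, -0.707]
contact_force: [0.1, -0.3, -0.0]
finger_gap: 0.034
```

```bash
cat > chk.py <<'E'
import sys
from h import *
from w import look
st,c,im=look("-",["yellow_tool:.065","pad_face:.065","yellow_tool_head:.065"])
save(im,"k_%s.png"%sys.argv[1])
for r in(22,40,60,80,110,140,170,185): 
    print(r," ".join("%d"%v for v in im[r,226:280:2].mean(1)))
print("end",[r for r in range(4,80) if im[r,250].min()>150][:1],"ferrule",[r for r in range(120,235) if im[r,250].max()<180][:1],[r for r in range(160,240) if int(im[r,250,0])-int(im[r,250,2])>60][:1])
Sc=cam("scene"); s=snapshot("scene"); save(s,"ks_%s.png"%sys.argv[1])
for t in("yellow_tool","yellow_tool_head","pad_face","cheek_face"): print(t,[(np.round(x["point"],1),round(x["confidence"],2),np.round(atz(Sc,x["point"],.065),3)) for x in landmark_of("scene",t)][:2])
E
python3 chk.py a
```

```text
t 29.65 ee [0.439  0.296  0.0457] y [ 0.016 -1.    -0.001] z [-1.    -0.016 -0.001] F [ 0.1 -0.3 -0. ] gap 0.03397753421687011
yellow_tool [ 31.7 250.6] 0.73 world [0.5437 0.2985 0.065 ] tool-shift mm [ -19.2   -0.9 -104.8]
pad_face [ 31.  252.1] 0.71 world [0.544  0.2979 0.065 ] tool-shift mm [ -19.2   -0.3 -105.1]
22 70 69 69 66 67 66 68 66 69 66 62 71 65 67 70 68 66 66 67 65 69 65 70 66 68 69 64
40 234 235 237 158 145 220 240 251 255 255 255 255 255 255 255 249 229 164 160 141 143 139 176 236 236 207 203
60 234 235 234 223 250 252 254 254 254 255 255 255 255 255 255 254 252 248 241 225 202 167 129 115 119 117 116
80 235 236 235 227 250 253 254 254 254 255 255 255 255 255 254 254 251 247 240 223 192 152 189 234 232 235 213
110 176 177 175 190 251 254 254 254 255 255 255 255 255 255 254 253 249 245 237 219 192 154 120 190 223 222 222
140 237 238 237 235 246 254 254 255 255 255 255 255 255 255 254 252 248 243 232 215 184 142 231 233 233 225 110
170 238 237 236 226 240 254 254 255 255 255 255 255 254 254 252 248 247 240 230 206 174 136 144 234 236 181 157
185 181 177 177 177 239 254 254 255 255 255 255 254 254 254 251 246 246 239 225 203 168 131 181 223 221 222 223
end [29] ferrule [202] [229]
yellow_tool [(array([168.9, 326.8]), 0.49, array([0.54 , 0.292, 0.065]))]
yellow_tool_head [(array([139.7, 312.6]), 0.4, array([0.395, 0.301, 0.065]))]
pad_face [(array([167.4, 330.7]), 0.68, array([0.539, 0.308, 0.065]))]
cheek_face [(array([139.9, 311.9]), 0.94, array([0.395, 0.298, 0.065]))]
```

The tool is released and lies straight, steel end and pad at the same pixel (31,251). Now I shut the fingers and press down over the far saddle (x≈45 mm of the cradle).

Call:
servo_tool(plan=[[-35,0,0,0,40],[-70,0,0,0,40],[-70,0,-40,0,0],[-70,0,-73,0,0],[-70,0,-73,0,0],[-70,0,-73,0,0],[-50,0,-73,0,0],[-34,0,-73,0,0]])

```text
time_s: 30.9
ee_pos: [0.5099, 0.2977, 0.0789]
eef_rot: [-0.006, -0.707, -0.006, 0.708]
contact_force: [-0.3, -0.5, -0.0]
finger_gap: 0.0018
```

Call:
servo_tool(plan=[[1,0,0,0,0],[3,0,0,0,0],[5,0,0,0,0],[7,0,0,0,0],[8,0,0,0,0],[9,0,0,0,0],[9,0,0,0,0],[9,0,0,0,0]])

```text
time_s: 31.7
ee_pos: [0.5117, 0.2977, 0.073]
eef_rot: [0.005, 0.707, 0.006, -0.707]
contact_force: [-2.7, -2.5, 10.9]
finger_gap: 0.0006
```

Contact came at z=0.073, exactly the seated tool's top, with 11 N. I press slightly more, then lift, and also press over the near saddle.

Call:
servo_tool(plan=[[1,0,0,0,0],[2,0,0,0,0],[2,0,0,0,0],[2,0,0,0,0],[2,0,0,0,0],[2,0,0,0,0],[2,0,0,0,0],[2,0,0,0,0]])

```text
time_s: 32.5
ee_pos: [0.5117, 0.2977, 0.0728]
eef_rot: [0.005, 0.707, 0.007, -0.707]
contact_force: [-8.0, -4.5, 21.1]
finger_gap: 0.0008
```

Call:
servo_tool(plan=[[-10,0,0,0,0],[-15,0,20,0,0],[-15,0,38,0,0],[-15,0,38,0,0],[-8,0,38,0,0],[-4,0,38,0,0],[-2,0,38,0,0],[-1,0,38,0,0]])

```text
time_s: 33.3
ee_pos: [0.4743, 0.2966, 0.0727]
eef_rot: [-0.005, -0.707, -0.006, 0.707]
contact_force: [-10.0, -5.3, 29.1]
finger_gap: 0.0005
```

Both presses bottom out at z=0.0728 and 0.0727, so the tool is fully down in both saddles. I lift clear and check.

Call:
servo_tool(plan=[[-15,0,0,0,0],[-50,0,0,0,0],[-90,0,0,0,0],[-120,0,30,0,0],[-120,0,60,0,0],[-120,0,60,0,0],[-120,0,60,0,0],[-120,0,60,0,0]])

```text
time_s: 34.1
ee_pos: [0.4145, 0.295, 0.1891]
eef_rot: [-0.005, -0.707, -0.005, 0.707]
contact_force: [-0.1, -0.2, -0.0]
finger_gap: 0.0006
```

```bash
python3 w.py k2.png yellow_tool:.065 pad_face:.065 yellow_tool_head:.065 cheek_face:.065 cradle_mid:.065; python3 - <<'E'
from h import *
st=observe(); c=cam("wrist",st); im=cv2.cvtColor(snapshot("wrist"),cv2.COLOR_RGB2HSV).astype(int)
h,s,v=im[...,0],im[...,1],im[...,2]
def ctr(m,z):
    n,l,S,C=cv2.connectedComponentsWithStats(m.astype(np.uint8)); k=1+np.argmax(S[1:,4]); 
    return S[k].tolist(),C[k].round(1)
ROI=np.zeros_like(h,bool); ROI[0:245,170:350]=1
red=((h<6)|(h>174))&(s>150)&(v>90)&ROI; yel=(h>20)&(h<32)&(s>130)&(v>80)&ROI
for nm,m in(("red pad",red),("yellow",yel)): print(nm,*ctr(m,0))
# steel axis: bright core columns per row -> world line at tool top z=.073
W=[]
p0=proj(c,[[.391,.2958,.073],[.541,.2985,.073],[.541,.2985,.065],[.533,.2985,.065],[.391,.2958,.065]]); print("expected px head/end top, end axis, free pad, cheek",p0.round(1).tolist())
E
```

```text
t 34.1 ee [0.4145 0.295  0.1891] y [ 0.015 -1.     0.   ] z [-1.    -0.015  0.   ] F [-0.1 -0.2 -0. ] gap 0.0005595592183194416
yellow_tool [ 40.1 251.2] 0.84 world [0.5418 0.2978 0.065 ] tool-shift mm [ 124.    -0.9 -127.4]
pad_face [ 41.6 247.7] 0.76 world [0.5406 0.3006 0.065 ] tool-shift mm [ 124.    -3.8 -126.2]
cheek_face [210.8 252.2] 0.74 world [0.3948 0.2947 0.065 ] tool-shift mm [124.1  -0.   19.7]
cradle_mid [134.1 248.6] 0.56 world [0.4652 0.2989 0.065 ] tool-shift mm [124.   -3.2 -50.7]
cradle_mid [213.5 252.1] 0.53 world [0.3921 0.2947 0.065 ] tool-shift mm [ 1.241e+02 -1.000e-01  2.240e+01]
red pad [222, 18, 61, 24, 937] [255.8  30.2]
yellow [244, 140, 17, 76, 423] [256.3 184.6]
expected px head/end top, end axis, free pad, cheek [[216.8, 251.3], [38.4, 250.8], [40.3, 250.8], [50.6, 250.7], [213.9, 251.3]]
```

Everything agrees: steel end x=0.5418 (expected 0.541), yellow end at row 216 (expected 216.8), the pad about 8 mm back, and zero force on the gripper. I hand it in.

```bash
python3 -c "
from plant import *
print(finish_job()); print(observe()['time_s'])"
```

```text
the job is handed in; nothing more can be done
None
the job is handed in; nothing more can be done
```

The yellow tool is loaded in the sprung cradle and the job was handed in at about 34 s. No verdict was given.

**What I did**
1. I took the tool out of the middle rack hole and tilted it into the near V-block.
2. I pressed it home along the slope with about 19 N and let go. I then gripped it again, gave it a short push and let go a second time.
3. I regripped it across its side and pivoted it roughly level over the trough's upper lip.
4. I loaded it against the pad, lowered it, released it, and pressed it down over both saddles.

**Last checks**
- **Saddles:** presses of 21 N and 29 N both stopped at z = 0.0728 and 0.0727 m. A seated tool's top is at 0.073 m, so it is down in both.
- **Ends:** the steel end is at x ≈ 0.542 m (0.541 expected), and the yellow end shows within 1 pixel row of where it should be at the cheek.
- **Pad:** held about 8 mm back.
- **Robot:** measured force at the wrist about 0, with the arm lifted clear.

**What went wrong or disagreed**
- **First lowering:** pad friction held the steel end up by about 10°. I undid that and reloaded with the steel end low.
- **Pitch while level:** the scene and wrist cameras differed by up to about 7° on the tool's pitch. It passed through level while held clear of the V-block, so step 2 should count.
- **Bystanders:** I did not re-measure the other tools, cups, dividers or file at the end. I noticed no unexpected contact force at the end of any move.
- **Pictures:** I viewed 12, the viewer's limit, against the planned 8.

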